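# Shift the rod lathe into third gear

### The job

Put the rod lathe into third gear by pushing its red-knobbed lever through the H-shaped gate: bring it to neutral, across to the right-hand leg, then forward (away from the robot) fully home in the far right slot. Push with the fingertips or the outside of the fingers only, never taking the knob or stick between the fingers, without forcing the lever and without running it into fourth (the near right slot) on the way. Leave the bottle, thread spool, tape roll and cork grip on the bench standing where they are.

Things in the scene. Friction and masses are not known exactly. Their poses are not given: they have to be found in the camera images.
- lathe: Green gear housing of a rod lathe, fixed to the bench: 150 x 150 mm, top 165 mm up; black motor on its left (+y), chuck with a fishing rod on its right, aluminium bed. Only the lever is above 200 mm. Origin on the bench below the gate's centre; x forward (away from the robot), y left, z up; it stands up to 0.3 rad askew. Over 80 N on any part of it or its lever is forcing.
- gate_center (a point): Centre of the top of the open steel gate plate (80 x 80 x 6 mm, 172 mm above the bench; axes as the lathe's). Its H-shaped opening: two legs along x at y = +16 and -16 mm, 14 mm wide, reaching 23.6 mm each way, joined by a 15 mm wide crossover along y (neutral). The tongues between the legs have round noses. Left leg: first far, second near. Right leg: third far, fourth near.
- gear_knob (a point): Centre of the red ball knob, 32 mm across, on top of the gear lever; z runs up the stick (round steel, 10 mm thick). The stick tilts about a pivot 63 mm below the gate's centre; the knob is 150 mm from the pivot, 259 mm above the bench when upright. 3 to 5 N at the knob moves it; it has no spring and stays where it is left.
- gear_across (a joint): Sideways tilt of the lever about the lathe's x axis, rad: 0 in the middle of the crossover, negative left (+y), positive right; -0.26 in the left leg, +0.26 in the right leg, with 0.03 play either way. It starts in the left leg.
- gear_shift (a joint): Fore-and-aft tilt, rad: 0 neutral, positive forward; the legs' ends stop it at +0.29 (first, third fully home) and -0.29; 0.04 play either way in the crossover. It starts anywhere along the left leg: first, second or between. With a = across and f = this, the knob is 150 mm x (sin f, -sin a cos f, cos a cos f) from the pivot, in the lathe's axes.
- finish_bottle: White plastic bottle with a black cap, 54 mm across, 145 mm tall, standing loose on the bench beside the lathe; origin at the centre of its foot. Not to be moved.
- thread_spool: White thread spool wound with green, 44 mm across, 50 mm tall, standing loose; origin at the centre of its foot. Not to be moved.
- tape_roll: Roll of yellow masking tape lying flat, 96 mm across, 24 mm high; origin at the centre of its underside. Not to be moved.
- cork_grip: Cork rod grip standing on end, 30 mm across, 95 mm tall; origin at the centre of its foot. Not to be moved.

How it is judged (in metres and radians):
On the way:
1. the lever is across on the right-hand side, in neutral (value of joint gear_across above 0.17 rad and value of joint gear_shift between -0.08 and 0.08 rad), for 0.03 s.
At the end, for the whole second after the job is handed in: The lever rests in third: tilted right by more than 0.2 rad and forward by more than 0.25 rad (the slot ends at about 0.29), not moving; the bottle, spool, tape roll and cork grip are within 20 mm of where they stood and not tipped (under 0.2 rad) (value of joint gear_across above 0.2 rad and value of joint gear_shift above 0.25 rad and velocity of joint gear_across between -0.05 and 0.05 rad/s and velocity of joint gear_shift between -0.05 and 0.05 rad/s and distance of each of finish_bottle, thread_spool, tape_roll, cork_grip from where it was at the start of the episode below 0.02 m and angle between each of finish_bottle, thread_spool, tape_roll, cork_grip's own z axis and vertical below 0.2 rad); the robot touches nothing.
It fails at once if the lever is run into fourth, the near right slot (more than 0.13 rad towards the robot on the right-hand side) (value of joint gear_across above 0.15 rad and value of joint gear_shift below -0.13 rad).
It fails at once if the knob or the stick is taken between the fingers ((x of the grasp point in the frame of gear_knob between -0.012 and 0.012 m and y of the grasp point in the frame of gear_knob between -0.012 and 0.012 m and z of the grasp point in the frame of gear_knob between -0.014 and 0.014 m) or (x of the grasp point in the frame of gear_knob between -0.008 and 0.008 m and y of the grasp point in the frame of gear_knob between -0.008 and 0.008 m and z of the grasp point in the frame of gear_knob between -0.07 and -0.013 m)).
It fails at once if the lever or the lathe is forced (more than 80 N) (contact force between any of the fingers, the arm and lathe above 80 N).
It fails at once if the bottle, spool, tape roll or cork grip is shifted more than 20 mm, tipped or lifted (not (distance of each of finish_bottle, thread_spool, tape_roll, cork_grip from where it was at the start of the episode below 0.02 m and angle between each of finish_bottle, thread_spool, tape_roll, cork_grip's own z axis and vertical below 0.2 rad)).
It also fails if it takes over 48 s, if anything falls off the work surface, if the arm or the gripper's body presses on something with over 40 N, if the wrist force passes 120 N, or if a joint passes its speed limit or range.

### The arm

A 6-joint arm with a two-finger parallel gripper is mounted at the origin on the work surface. World frame = base frame: x ahead of the robot, y to its left, z up, the work surface at z = 0. Lengths are in mm, angles in rad, forces in N, time in s.
With the tool pointing down it reaches from about 350 to 875 mm from the base axis. Payload 4.2 kg.
Tool frame: the origin (TCP) lies midway between the tips of the shut fingers; the grasp point (between the pads) lies 19 mm behind it (arm.tcp_to_grasp is the distance from the TCP to the grasp point, in mm); z points along the fingers, y is the line along which they close (so a half turn about z gives the same grasp; the last joint's range is limited). The gripper opens to 85 mm and grips with 20 to 120 N. Pads are 22 mm wide; open, the fingers measure 114 mm over their backs; the gripper's body (76 mm by 85 mm) begins 54 mm behind the grasp point. The pads swing forward as they close: fully open they stand 13 mm farther back than shut.
Start: joints at [1.367, 0.385, 0.008, 0, -1.194, -0.259], TCP at [279.001, 559.248, 231.312] pointing down, gripper open.
Joint ranges: [-3.14, 3.14], [-1.21, 2.06], [-1.07, 1.41], [-3.16, 2.05], [-2.99, -0.16], [-3.1, 3.1]. Speed limits (rad/s): [2.79, 2.79, 3.14, 3.14, 3.14, 3.14].

### API

Orientations are given as a unit quaternion [x, y, z, w].
In Python, from bench import arm, imaging, job, models gives the robot as it stands.
- The arm moves only by the tool arm_command, never from a script. Its argument "rows" is a list of rows, each an object with "grip": the opening, from 0 (shut) to 1 (fully open); "linear": the shift along the tool's x, y, z in mm, a list of three; "rot": the turn, a rotation vector about the tool's x, y, z in rad, a list of three. In form: [{"grip": grip, "linear": [tx, ty, tz], "rot": [rx, ry, rz]}, ...]. A call has 1 to 10 rows; each row is the pose to reach, as a shift and turn from the pose commanded when the call began, along the tool's axes at that moment; what a row does not reach only later rows make up. A row lasts 1/8 s, in which the tool goes at most 62.5 mm and 10.7 degrees, less where a joint would pass 70% of its speed; a pose out of reach is approached as far as the arm can. A call with a gripper value outside its range is refused whole. The fingers move at their own pace and stop on an object; the grip force is fixed at half the most. Time passes only in rows, so rows that repeat a pose let the fingers close. It gives the time, the measured TCP pose, the force, the opening and the grip force at its end, in the units of the state.
- arm.read_state(): the state, without advancing time (a new reading comes with each control period).
- imaging.get_image(name): name is "scene" or "top" or "wrist"; returns a dict with "frame" (384x512x3 uint8, red, green, blue), "fx", "fy", "cx", "cy" (pixels), "extrinsics" (4x4, takes a point from world to camera coordinates); the wrist camera has in their place "T_tool_cam" (4x4, takes a point from camera to tool coordinates, whose origin is the TCP and whose axes are the flange's). Camera axes: x right, y down, z forward; pixel columns grow to the right and rows downward; lengths in mm; the calibration is good to about 2 mm. A picture is of the moment at which its call begins: read the wrist's pose just before it. There is no depth.
- job.job_done(): hands the job in; it is judged then, once.
Trained networks look in a picture, given as the dict that the camera call returned (one of the last four; its "shot" number tells which), for a name from the list of things; names that differ only in an ending like _2 or _b are one class to them, and where a whole thing is asked for, a point or a joint stands for the part that bears it (a point fixed in the world has none). Each returns a list of dicts, best first, with "score" (0 to 1); they miss things now and then, are a little off and sometimes report something else, mostly with a low value. They report only what shows in the picture. A call takes as long as a camera call.
- models.spot_in(picture, query): "rect" ([left, top, right, bottom] in pixels, round what is visible of it).
- models.tip_of(picture, query): "pixel" ([column, row] in pixels: a listed point, or the origin of a listed thing).
The state is a dict: "clock": time; "joints": joint angles; "joint_vel": joint speeds; "joint_efforts": joint torques, N m; "position": TCP position; "ee_rot": TCP orientation; "contact_force": force on the tool from outside, world axes, zero at the start; "wrist_torque": the same for the moment, N m; "gripper_width": finger opening in mm; "grasp_force": force on a finger pad.
Only numpy, scipy, OpenCV 4.12 (cv2) and the standard library are available. Lean on these libraries where they do the work, as an engineer would, in place of code of your own. Each camera call takes 0.05 s, during which the arm holds its last target. There are 200 camera calls.

## Working session

There is one attempt and no reset: what is moved stays moved. The work goes in short steps, Python scripts to look and compute and a tool call to move; the robot and the scene stay as the last step left them, time stands still between calls to the robot, and variables do not carry over. Pictures are saved under pics/ and viewed, at most 10 in all, crops included, and the job is handed in when it is done.

Besides the shell and the picture viewer there is one more tool, called as name(argument=value, ...), one argument or row to a line, values as JSON. arm_command: Moves the arm, as the interface text tells. Its arguments: {"type":"object","properties":{"rows":{"type":"array"}},"required":["rows"]}

```bash
mkdir -p pics; cat > h.py <<'E'
import numpy as np, cv2
from bench import arm, imaging, job, models
from scipy.spatial.transform import Rotation as R
def look(cam,name=None):
    s=arm.read_state(); p=imaging.get_image(cam)
    if name: cv2.imwrite(f'pics/{name}.png',cv2.cvtColor(p['frame'],cv2.COLOR_RGB2BGR))
    if cam=='wrist':
        T=np.eye(4);T[:3,:3]=R.from_quat(s['ee_rot']).as_matrix();T[:3,3]=s['position']
        p['M']=T@np.array(p['T_tool_cam'])
    else: p['M']=np.linalg.inv(np.array(p['extrinsics']))
    return p
def ray(p,px):
    d=np.array([(px[0]-p['cx'])/p['fx'],(px[1]-p['cy'])/p['fy'],1.])
    return p['M'][:3,3],p['M'][:3,:3]@d
def atz(p,px,z):
    o,d=ray(p,px); return o+d*(z-o[2])/d[2]
def proj(p,X):
    c=np.linalg.inv(p['M'])@np.append(X,1); return [p['fx']*c[0]/c[2]+p['cx'],p['fy']*c[1]/c[2]+p['cy']]
def tri(rs):
    A=0;b=0
    for o,d in rs:
        d=d/np.linalg.norm(d);P=np.eye(3)-np.outer(d,d);A=A+P;b=b+P@o
    return np.linalg.solve(A,b)
E
python3 - <<'E'
from h import *
np.set_printoptions(precision=1,suppress=True)
s=arm.read_state();print(s['position'],s['ee_rot'],s['gripper_width'])
P={}
for c in('scene','top'):
    p=look(c,c+'0');P[c]=p;print(c,p['M'][:3,3],p['fx'])
    for q in('gate_center','gear_knob','lathe','finish_bottle','thread_spool','tape_roll','cork_grip'):
        z={'gate_center':172,'gear_knob':253}.get(q,0)
        for r in models.tip_of(p,q)[:2]: print(q,r['score'],r['pixel'],atz(p,r['pixel'],z))
    for r in models.spot_in(p,'gear_knob')[:2]:print('rect',r)
E
```

```text
[278.7 558.7 230.2] [ 1.  -0.2 -0.   0. ] 85.52725013786339
scene [1044.6 -463.1  825. ] 424.2095637446428
gate_center 0.84 [259.1, 192.3] [577.7  32.9 172. ]
gate_center 0.52 [262.0, 183.7] [563.2  58.  172. ]
gear_knob 0.59 [222.7, 204.5] [ 608.1 -100.1  253. ]
gear_knob 0.52 [269.8, 154.0] [571.   73.8 253. ]
lathe 0.96 [260.0, 242.9] [581.4  31.8   0. ]
finish_bottle 0.6 [265.0, 180.2] [432.5 212.1   0. ]
thread_spool 0.57 [223.8, 206.4] [422.5  57.6   0. ]
tape_roll 0.76 [182.4, 243.7] [ 441.7 -102.7   -0. ]
cork_grip 0.73 [257.9, 330.7] [ 739.8 -144.     0. ]
rect {'rect': [261.7, 148.4, 277.2, 192.9], 'score': 0.64}
top [ 521.6    4.8 1025.5] 428.09189809581204
gate_center 0.65 [244.9, 178.9] [581.9  34.6 172. ]
gear_knob 0.73 [223.3, 180.8] [573.   70.9 253. ]
lathe 0.71 [171.1, 248.1] [430.1 217.8   0. ]
finish_bottle 0.76 [171.4, 246.6] [433.6 217.    0. ]
thread_spool 0.87 [236.8, 253.5] [416.1  61.1   0. ]
tape_roll 0.93 [306.2, 245.1] [ 434.8 -104.3    0. ]
rect {'rect': [213.4, 171.6, 238.1, 191.4], 'score': 0.6}
```

```bash
python3 -c "
import cv2
a=cv2.imread('pics/scene0.png')[110:300,130:390];b=cv2.imread('pics/top0.png')[110:300,130:390]
cv2.imwrite('pics/c0.png',cv2.resize(cv2.vconcat([a,b]),(780,1140))[:, :])
cv2.imwrite('pics/c0.png',cv2.resize(cv2.hconcat([a,b]),(800,292),interpolation=2))
cv2.imwrite('pics/c1.png',cv2.resize(b,(780,570),interpolation=2))
"
```

```text
(no output)
```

View pics/c1.png

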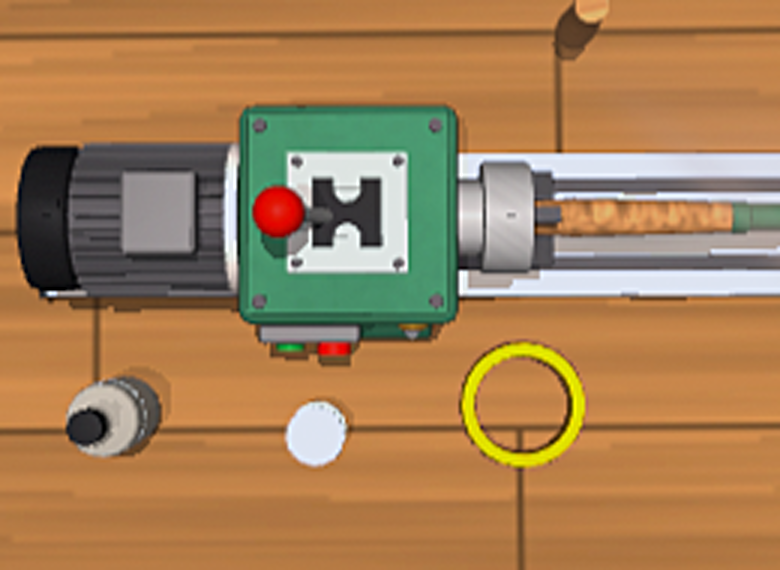

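View pics/scene0.png

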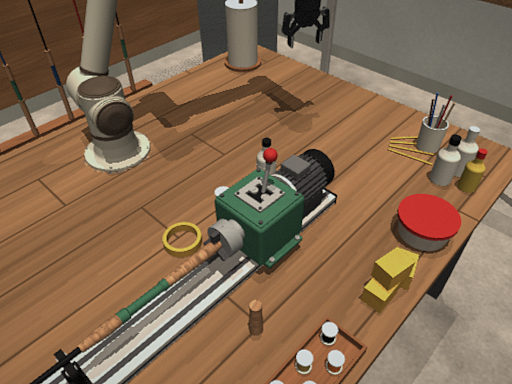

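The top view shows the knob at full-image pixel (222.5,180.3) and the gate centre at about (245.7,180.3). The lever is in the left leg near neutral, and the lathe is almost square to the image. In the scene view the knob is at (270,155), with the spool and bottle behind the lathe on the robot's side.

```bash
cat >> h.py <<'E'
def delta(target,Rt=None):
    s=arm.read_state();r=R.from_quat(s['ee_rot'])
    d=r.inv().apply(np.array(target)-s['position'])
    rv=(r.inv()*R.from_matrix(np.diag([1.,-1,-1]) if Rt is None else Rt)).as_rotvec()
    return d.round(1),rv.round(3)
E
python3 - <<'E'
from h import *
np.set_printoptions(precision=3,suppress=True)
t=look('top');s=look('scene')
print([atz(t,(130+x/3,110+y/3),172) for x,y in[(288,152),(408,153),(408,272),(288,272)]])
print(tri([ray(t,(222.5,180.3)),ray(s,(269.9,154.8))]))
print(arm.read_state()['ee_rot'],delta([573,135,235]))
E
```

```text
[array([618.796,  72.258, 172.   ]), array([617.433,  -7.861, 172.   ]), array([538.038,  -7.152, 172.   ]), array([538.681,  72.605, 172.   ])]
[573.592  71.963 253.414]
[ 0.973 -0.229 -0.    -0.   ] (array([452.5, 248.4,  -3.7]), array([-0.   ,  0.   , -0.463]))
```

arm_command(
  rows=[
    {"grip":0,"linear":[45,24,0],"rot":[0,0,-0.05]},
    {"grip":0,"linear":[90,48,0],"rot":[0,0,-0.1]},
    {"grip":0,"linear":[135,72,0],"rot":[0,0,-0.15]},
    {"grip":0,"linear":[180,96,0],"rot":[0,0,-0.2]},
    {"grip":0,"linear":[225,120,0],"rot":[0,0,-0.25]},
    {"grip":0,"linear":[270,144,0],"rot":[0,0,-0.3]},
    {"grip":0,"linear":[315,170,0],"rot":[0,0,-0.36]},
    {"grip":0,"linear":[360,195,0],"rot":[0,0,-0.41]},
    {"grip":0,"linear":[405,217,0],"rot":[0,0,-0.46]},
    {"grip":0,"linear":[445,233,0],"rot":[0,0,-0.46]},
  ],
)

```text
clock: 2.25
position: [574.1, 150.5, 231.6]
ee_rot: [1.0, -0.002, 0.0, -0.0]
contact_force: [0.1, 0.4, 0.1]
gripper_width: -0.7
grasp_force: 0.0
```

```bash
python3 - <<'E'
from h import *
np.set_printoptions(precision=2,suppress=True)
st=arm.read_state();print(st['position'],st['ee_rot'],st['contact_force'],st['gripper_width'])
w=look('wrist','w1');t=look('top');
for p in(w,t):
  for q,z in(('gear_knob',254),('gate_center',172)):
    for r in models.tip_of(p,q)[:2]:print(q,r['score'],r['pixel'],atz(p,r['pixel'],z))
print(delta([573,125,235]))
E
```

```text
[574.06 150.46 231.56] [ 1. -0.  0. -0.] [0.14 0.42 0.14] -0.708567556859941
gear_knob 0.58 [407.6, 262.0] [575.7   71.91 254.  ]
gate_center 0.82 [399.0, 199.0] [579.56  34.94 172.  ]
gate_center 0.52 [497.6, 26.1] [699.53  -9.27 172.  ]
gear_knob 0.68 [221.4, 180.8] [572.99  74.25 254.  ]
gear_knob 0.67 [172.4, 245.1] [458.08 162.68 254.  ]
gate_center 0.7 [242.7, 183.1] [573.5   39.08 172.  ]
(array([ 0.4, 27.6, -3.7]), array([-0.,  0., -0.]))
```

View pics/w1.png

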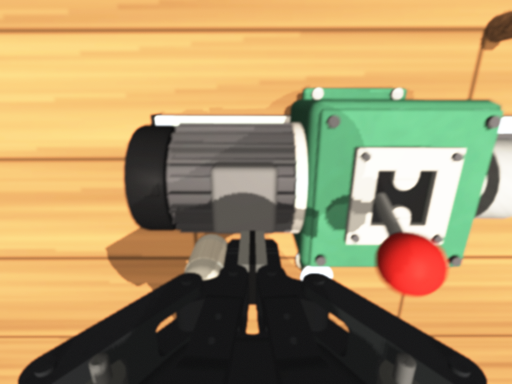

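The wrist view shows the red knob at (412,264) and the gate centre near (404,198), with the stick level with the crossover. The fingers are clear on the knob's left, so I'll push across.

arm_command(
  rows=[
    {"grip":0,"linear":[2,20,-3],"rot":[0,0,0]},
    {"grip":0,"linear":[3,38,-4],"rot":[0,0,0]},
    {"grip":0,"linear":[3,44,-4],"rot":[0,0,0]},
    {"grip":0,"linear":[3,50,-4],"rot":[0,0,0]},
    {"grip":0,"linear":[3,56,-4],"rot":[0,0,0]},
    {"grip":0,"linear":[3,60,-4],"rot":[0,0,0]},
    {"grip":0,"linear":[3,64,-4],"rot":[0,0,0]},
  ],
)

```text
clock: 3.42
position: [576.6, 88.6, 236.0]
ee_rot: [1.0, -0.001, 0.001, -0.001]
contact_force: [0.1, 4.9, 3.2]
gripper_width: -0.0
grasp_force: 2.3
```

```bash
python3 - <<'E'
from h import *
np.set_printoptions(precision=2,suppress=True)
st=arm.read_state();print(st['position'],st['contact_force'])
w=look('wrist','w2');t=look('top')
for p in(w,t):
    for r in models.tip_of(p,'gear_knob')[:2]:print(r['score'],r['pixel'],atz(p,r['pixel'],256))
E
```

```text
[576.63  88.64 236.02] [0.07 4.9  3.23]
0.92 [310.7, 263.3] [576.02  58.78 256.  ]
0.61 [229.9, 185.1] [564.97  58.78 256.  ]
```

View pics/w2.png

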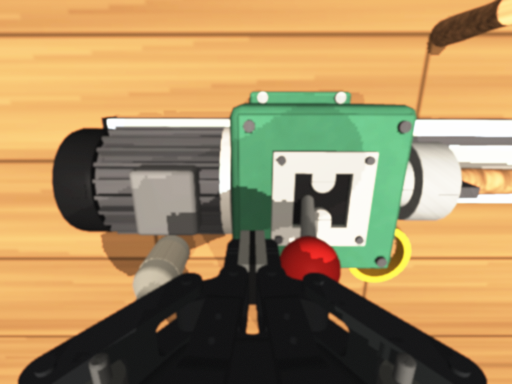

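The knob, at (311,262), is moving freely across under about 5 N. I'll keep pushing.

arm_command(
  rows=[
    {"grip":0,"linear":[0,7,0],"rot":[0,0,0]},
    {"grip":0,"linear":[0,14,0],"rot":[0,0,0]},
    {"grip":0,"linear":[0,21,0],"rot":[0,0,0]},
    {"grip":0,"linear":[0,28,0],"rot":[0,0,0]},
    {"grip":0,"linear":[0,34,0],"rot":[0,0,0]},
    {"grip":0,"linear":[0,40,0],"rot":[0,0,0]},
  ],
)

```text
clock: 4.38
position: [575.7, 47.4, 235.2]
ee_rot: [1.0, -0.002, -0.0, 0.0]
contact_force: [0.4, 2.8, 3.3]
gripper_width: -0.2
grasp_force: 1.6
```

arm_command(
  rows=[
    {"grip":0,"linear":[0,6,0],"rot":[0,0,0]},
    {"grip":0,"linear":[0,12,0],"rot":[0,0,0]},
    {"grip":0,"linear":[0,17,0],"rot":[0,0,0]},
    {"grip":0,"linear":[0,20,0],"rot":[0,0,0]},
    {"grip":0,"linear":[0,22,0],"rot":[0,0,0]},
  ],
)

```text
clock: 5.0
position: [575.4, 25.9, 234.5]
ee_rot: [1.0, -0.002, -0.001, -0.0]
contact_force: [-0.3, 2.9, -2.4]
gripper_width: -0.2
grasp_force: 1.6
```

```bash
python3 - <<'E'
from h import *
np.set_printoptions(precision=2,suppress=True)
st=arm.read_state();print(st['position'],st['contact_force'])
w=look('wrist','w3');t=look('top')
for p in(w,t):
    for r in models.tip_of(p,'gear_knob')[:2]:print(r['score'],r['pixel'],atz(p,r['pixel'],254))
    for r in models.tip_of(p,'gate_center')[:1]:print(r['score'],r['pixel'],atz(p,r['pixel'],172))
E
```

```text
[575.36  25.93 234.48] [-0.33  2.93 -2.45]
0.95 [307.3, 263.4] [574.41  -2.26 254.  ]
0.23 [391.4, 30.9] [681.58 -29.11 254.  ]
```

View pics/w3.png

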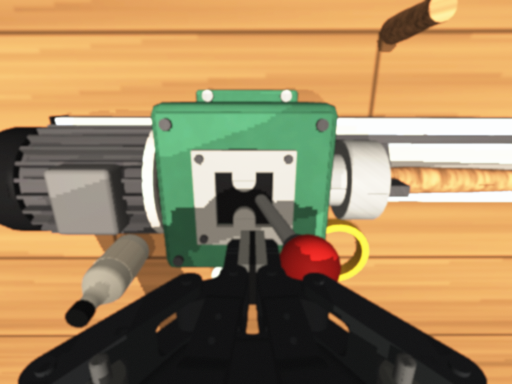

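The knob, at (309,260), is now at y ≈ -3 mm, which puts it in the right leg in neutral. I'll seat it 3 mm further, then go round to the near side.

arm_command(
  rows=[
    {"grip":0,"linear":[0,3,0],"rot":[0,0,0]},
    {"grip":0,"linear":[0,3,0],"rot":[0,0,0]},
    {"grip":0,"linear":[0,-12,0],"rot":[0,0,0]},
    {"grip":0,"linear":[-35,-14,0],"rot":[0,0,0]},
    {"grip":0,"linear":[-65,-14,0],"rot":[0,0,0]},
    {"grip":0,"linear":[-65,15,0],"rot":[0,0,0]},
    {"grip":0,"linear":[-65,32,0],"rot":[0,0,0]},
    {"grip":0,"linear":[-50,32,0],"rot":[0,0,0]},
  ],
)

```text
clock: 6.3
position: [526.0, -6.6, 236.0]
ee_rot: [1.0, -0.002, 0.0, 0.0]
contact_force: [0.6, -0.0, 1.1]
gripper_width: -0.1
grasp_force: 0.0
```

```bash
python3 - <<'E'
from h import *
np.set_printoptions(precision=2,suppress=True)
st=arm.read_state();print(st['position'],st['contact_force'])
w=look('wrist','w4');t=look('top');s=look('scene')
for p in(w,t,s):
    for r in models.tip_of(p,'gear_knob')[:2]:print(r['score'],r['pixel'],atz(p,r['pixel'],254))
E
```

```text
[526.01  -6.64 235.98] [ 0.65 -0.04  1.13]
0.72 [251.7, 169.8] [575.01  -5.95 254.  ]
0.51 [241.2, 171.0] [566.23  -8.43 254.  ]
```

View pics/w4.png

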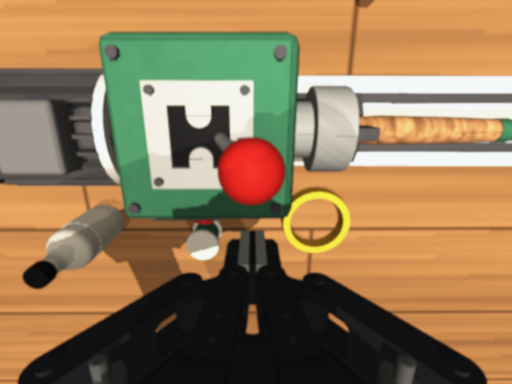

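The knob, at (251,171), is centred ahead of the fingers in neutral on the right. I'll push it forward.

arm_command(
  rows=[
    {"grip":0,"linear":[14,0,0],"rot":[0,0,0]},
    {"grip":0,"linear":[21,0,0],"rot":[0,0,0]},
    {"grip":0,"linear":[28,0,0],"rot":[0,0,0]},
    {"grip":0,"linear":[35,0,0],"rot":[0,0,0]},
    {"grip":0,"linear":[42,0,0],"rot":[0,0,0]},
    {"grip":0,"linear":[49,0,0],"rot":[0,0,0]},
    {"grip":0,"linear":[55,0,0],"rot":[0,0,0]},
    {"grip":0,"linear":[59,0,0],"rot":[0,0,0]},
    {"grip":0,"linear":[62,0,0],"rot":[0,0,0]},
  ],
)

```text
clock: 7.72
position: [587.4, -5.9, 234.5]
ee_rot: [1.0, -0.002, -0.001, -0.0]
contact_force: [-2.8, -0.2, -1.8]
gripper_width: 0.2
grasp_force: 1.6
```

```bash
python3 - <<'E'
from h import *
np.set_printoptions(precision=2,suppress=True)
st=arm.read_state();print(st['position'],st['contact_force'])
for p in(look('wrist','w5'),look('scene')):
    for r in models.tip_of(p,'gear_knob')[:2]:print(r['score'],r['pixel'],atz(p,r['pixel'],249))
E
```

```text
[587.41  -5.91 234.47] [-2.79 -0.19 -1.77]
0.52 [264.4, 179.9] [615.78   8.14 249.  ]
0.5 [256.4, 182.1] [608.49  -7.7  249.  ]
```

Still only 3 N, so I'll creep on until it meets the end stop.

arm_command(
  rows=[
    {"grip":0,"linear":[2,0,0],"rot":[0,0,0]},
    {"grip":0,"linear":[4,0,0],"rot":[0,0,0]},
    {"grip":0,"linear":[4,0,0],"rot":[0,0,0]},
  ],
)

```text
clock: 8.3
position: [591.8, -5.8, 235.2]
ee_rot: [1.0, -0.001, -0.0, -0.0]
contact_force: [-2.6, 0.1, -1.7]
gripper_width: -0.0
grasp_force: 1.5
```

arm_command(
  rows=[
    {"grip":0,"linear":[1.5,0,0],"rot":[0,0,0]},
    {"grip":0,"linear":[1.5,0,0],"rot":[0,0,0]},
  ],
)

```text
clock: 8.55
position: [593.3, -5.9, 235.3]
ee_rot: [1.0, -0.001, 0.0, -0.0]
contact_force: [-2.9, 1.0, -2.2]
gripper_width: -0.4
grasp_force: 1.5
```

arm_command(
  rows=[
    {"grip":0,"linear":[1.5,0,0],"rot":[0,0,0]},
    {"grip":0,"linear":[1.5,0,0],"rot":[0,0,0]},
  ],
)

```text
clock: 8.8
position: [594.5, -5.9, 235.2]
ee_rot: [1.0, -0.001, -0.0, -0.0]
contact_force: [-4.4, 0.8, -2.4]
gripper_width: -0.2
grasp_force: 2.1
```

arm_command(
  rows=[
    {"grip":0,"linear":[1,0,0],"rot":[0,0,0]},
    {"grip":0,"linear":[1,0,0],"rot":[0,0,0]},
  ],
)

```text
clock: 9.05
position: [595.0, -5.9, 235.1]
ee_rot: [1.0, -0.001, -0.001, -0.0]
contact_force: [-5.1, 1.2, -1.6]
gripper_width: 0.0
grasp_force: 2.8
```

arm_command(
  rows=[
    {"grip":0,"linear":[1.5,0,0],"rot":[0,0,0]},
    {"grip":0,"linear":[1.5,0,0],"rot":[0,0,0]},
  ],
)

```text
clock: 9.3
position: [595.6, -5.9, 235.0]
ee_rot: [1.0, -0.001, -0.002, 0.0]
contact_force: [-7.9, 1.2, -0.3]
gripper_width: 0.2
grasp_force: 3.9
```

arm_command(
  rows=[
    {"grip":0,"linear":[1,0,0],"rot":[0,0,0]},
    {"grip":0,"linear":[1,0,0],"rot":[0,0,0]},
  ],
)

```text
clock: 9.55
position: [595.9, -6.0, 234.9]
ee_rot: [1.0, -0.001, -0.003, 0.0]
contact_force: [-9.4, 1.9, -0.6]
gripper_width: -0.1
grasp_force: 4.6
```

The tool has stalled where I predicted (x ≈ 595) with force rising, so it's on the end stop. I'll back off and check.

arm_command(
  rows=[
    {"grip":0,"linear":[-20,0,0],"rot":[0,0,0]},
    {"grip":0,"linear":[-60,0,0],"rot":[0,0,0]},
    {"grip":0,"linear":[-90,0,-20],"rot":[0,0,0]},
    {"grip":0,"linear":[-90,0,-50],"rot":[0,0,0]},
    {"grip":0,"linear":[-90,0,-50],"rot":[0,0,0]},
  ],
)

```text
clock: 10.18
position: [511.5, -5.4, 290.0]
ee_rot: [1.0, -0.001, 0.007, -0.001]
contact_force: [0.7, 0.4, 0.4]
gripper_width: -0.1
grasp_force: 0.0
```

```bash
python3 - <<'E'
from h import *
np.set_printoptions(precision=2,suppress=True)
st=arm.read_state();print(st['position'],st['contact_force'])
P=[look('wrist','w6'),look('top','t6'),look('scene')]
for p in P:
    for r in models.tip_of(p,'gear_knob')[:2]:print(r['score'],r['pixel'],atz(p,r['pixel'],248))
    for q in('finish_bottle','thread_spool','tape_roll','cork_grip'):
        for r in models.tip_of(p,q)[:1]:print(q,r['score'],atz(p,r['pixel'],0))
E
```

```text
[511.54  -5.42 290.01] [0.65 0.38 0.43]
0.61 [248.6, 49.8] [621.49  -2.7  248.  ]
finish_bottle 0.96 [436.38 214.28   0.  ]
thread_spool 0.77 [420.71  66.2    0.  ]
0.6 [265.7, 157.8] [614.77  -6.24 248.  ]
thread_spool 0.47 [ 439.09 -103.66    0.  ]
tape_roll 0.71 [438.01 -89.61   0.  ]
cork_grip 0.76 [ 736.03 -143.16    0.  ]
0.49 [261.8, 184.0] [619.53  -3.61 248.  ]
finish_bottle 0.96 [437.22 208.27   0.  ]
thread_spool 0.7 [431.48 214.09   0.  ]
tape_roll 0.97 [ 427.83 -100.72    0.  ]
cork_grip 0.97 [ 732.69 -143.19    0.  ]
```

View pics/w6.png

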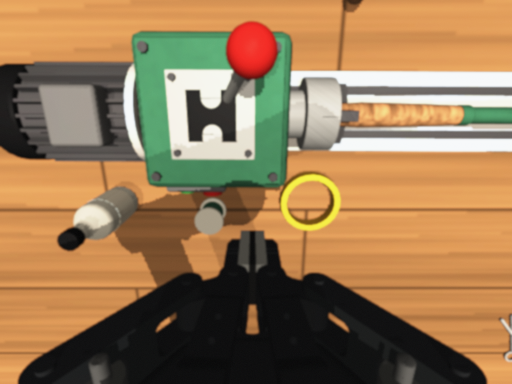

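The wrist view shows the knob at (252,50), with the stick fully forward in the far right slot (about 43 mm forward of the gate centre) and the loose items standing undisturbed. Handing in.

```bash
python3 -c "
from bench import job
print(job.job_done())"
```

```text
the job is handed in; nothing more can be done
None
```

The lever is in third, judging by the last images (about 0.29 rad forward and 0.26 rad right). I pushed it there with shut fingers at under 10 N at every check, the loose items look undisturbed, and I handed the job in at about 10 s; no verdict was returned.

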